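Prise open the dryer's filter cover

ROBOT

A 6-joint arm with a two-finger parallel gripper is mounted at the origin on the work surface. World frame = base frame: x ahead of the robot, y to its left, z up, the work surface at z = 0. Lengths are in m, angles in degrees, forces in N, time in s.
With the tool pointing down it reaches from about 0.4 to 0.825 m from the base axis. Payload 7 kg.
Tool frame: the origin (TCP) lies at the very end of the fingers, on their centre line; the grasp point (between the pads) lies 19 mm behind it; z points along the fingers, y is the line along which they close (so a half turn about z gives the same grasp; the last joint's range is limited). The gripper opens to 88 mm and grips with 3 to 60 N. Pads are 19 mm wide; open, the fingers measure 130 mm over their backs; the gripper's body (78 mm by 193 mm) begins 47 mm behind the grasp point.
Start: joints at [84.918, 20.546, 0.682, 0, -70.136, -16.507], TCP at [0.248, 0.628, 0.227] pointing down, gripper open.
Joint ranges: [-176.03, 176.03], [-82.01, 121.73], [-58.28, 71.71], [-173.87, 95.51], [-174.79, -0.11], [-173.66, 173.66]. Speed limits (degrees/s): [136.94, 136.94, 172.46, 180, 180, 180].

INTERFACE

Orientations are given as [roll, pitch, yaw] about the fixed x, y, z axes, in that order (R = Rz(yaw) Ry(pitch) Rx(roll)).
In Python, from plant import r gives the robot as it stands. The module is installed in compiled form; this text tells all that it offers.
- The arm moves only by the tool jog_arm, never from a script. Its arguments are lists of equal length, an entry for each row: "travel": the shift along the tool's x, y, z each as a share of 50 cm, from -1 to 1, a list of three; "dr": the turn, a rotation vector about the tool's x, y, z each as a share of 360 degrees, from -1 to 1, a list of three; "claw": the opening, from 0 (shut) to 1 (fully open). A call has exactly 10 rows; each row is the pose to reach, as a shift and turn from the pose commanded when the call began, along the tool's axes at that moment, turning the shorter way round; what a row does not reach only later rows make up. A row lasts 1/8 s, in which the tool goes at most 62.5 mm and 10.7 degrees, less where a joint would pass 70% of its speed; a pose out of reach is approached as far as the arm can. A call with a number of a shift or a turn outside -1 to 1 is refused whole. A call with a gripper value outside its range is refused whole. The fingers move at their own pace and stop on an object; "newtons" is the grip in N (left out, the last holds). Time passes only in rows, so rows that repeat a pose let the fingers close, or fill a call up. It gives the time, the measured TCP pose, the force, the opening and the grip force at its end, in the units of the state.
- r.get_state(): the state, without advancing time (a new reading comes with each control period).
- r.capture(name): name is "side" or "top" or "wrist"; returns a dict with "pixels" (420x560x3 uint8, red, green, blue), "range_z" (420x560 float32, m along the optical axis (not along the pixel's ray), 0 where there is no reading), "fx", "fy", "cx", "cy" (pixels), "position" and "attitude" of the camera in the world; the wrist camera has in their place "hand_eye" (4x4, takes a point from camera to tool coordinates, whose origin is the TCP and whose axes are the flange's). Camera axes: x right, y up, looking along -z (the intrinsics and any distortion apply to the point x, -y, -z); pixel columns grow to the right and rows downward; lengths in m; the calibration is good to about 2 mm. A picture is of the moment at which its call begins: read the wrist's pose just before it.
- r.close_job(): hands the job in; it is judged then, once.
Trained networks look in the newest picture that a camera, given by its name, has taken for a name from the list of things; names that differ only in an ending like _2 or _b are one class to them, and where a whole thing is asked for, a point or a joint stands for the part that bears it (a point fixed in the world has none). Each returns a list of dicts, best first, with "conf" (0 to 1); they miss things now and then, are a little off and sometimes report something else, mostly with a low value. They report only what shows in the picture. A call takes as long as a camera call. They do not tell look-alikes from the thing itself.
- r.boxes_of(name, camera): "extent" ([left, top, right, bottom] in pixels, round what is visible of it).
- r.regions_of(name, camera): "pixels" (420x560 bool, what is visible of it) and "extent" ([left, top, right, bottom] in pixels, round what is visible of it).
- r.tip_of(name, camera): "at" ([column, row] in pixels: a listed point, or the origin of a listed thing).
The state is a dict: "time_s": time; "joints": joint angles; "qd": joint speeds; "joint_torque": joint torques, N m; "tcp_pos": TCP position; "eef_rot": TCP orientation; "contact_force": force on the tool from outside, world axes, zero at the start; "moment": the same for the moment, N m; "gripper_width": finger opening in m; "gripper_force": force on a finger pad.
Only numpy, scipy, OpenCV 4.12 (cv2) and the standard library are available. Lean on these libraries where they do the work, as an engineer would, in place of code of your own. Each camera call takes 0.05 s, during which the arm holds its last target. There are 200 camera calls.

TASK

Take the orange-handled pry tool from its stand, find the small pry notch in the seam along the top of the filter unit's blue cover, and gently lever the snapped-shut cover open with the blade; keep the fingers off the unit until the cover is ajar. Then fold the cover right down to its stop and put the tool back upright in its stand, fully down, leaving the other things where they are.

Things in the scene. Friction and masses are not known exactly. Their poses are not given: they have to be found in the camera images.
- unit: White dryer filter unit, fixed to the table: 180 (x) x 240 (y) x 160 mm (z, flat top). Origin: centre of its underside. Its front, with the blue cover, is its -x face at x = -90 mm and looks to the robot. A grey strip, top at z = 159.5 mm, closes the seam just behind the cover's top edge (x = -84 to -78 mm), except at one pry notch.
- seam (a point): Middle of that grey strip, at x = -81, y = 0, z = 160 mm of the unit, same axes. The pry notch in it, a black pocket with a black mark behind it, is 6 mm (x) by 22 mm (y), 17.5 mm deep to a rigid floor. Its middle lies anywhere from y = -30 to +30 mm, not reported: see it or feel for it. It opens on the cover's back face, on which the blade bears; its rear wall can be the fulcrum.
- cover (a joint): Angle of the blue cover, rad: 0 shut (upright, flush with the front), growing as its top comes towards the robot and down; stop at 1.5. Plate 6 x 139 x 108 mm tall; hinge along the unit's y at x = -87, z = 50 mm of the unit. A snap catch holds it (5 to 10 N at the top edge, free beyond 0.2 rad); then a stiff hinge (1 to 2 N) keeps it where it is left, so it must be pushed right down.
- cover_edge (a point): Middle of the cover's top edge, 110 mm from the hinge line (mid-thickness); moves with the cover. Axes as the unit's when shut, turning with the cover.
- pry_tool: Pry tool standing upright in its stand, 80 g. Origin: middle of the blade's tip; z runs up to the handle. Steel blade 2.5 (x) x 10 (y) x 55 mm (z 0 to 55), then an orange handle with flat sides 16 (x) x 26 (y) x 75 mm (z 55 to 130). A half turn about z makes no difference.
- stand: Grey block 70 (x) x 80 (y) x 70 mm (z), fixed. Origin: centre of its underside. In the middle of its top a slot 7 (x) x 16 mm (y), 60 mm deep, takes the blade; the shoulder of the handle rests on the top, so that the tool's origin is 15 mm above the stand's origin, with x axes parallel.
- jar: Bystander: loose closed jar with blue cap, diameter 68, height 100 mm, on the table; it and the stand may be on either side. Origin: centre of underside.
- detergent: Bystander: loose orange detergent bottle, diameter 90, height 160 mm. Origin: centre of underside.
- softener: Bystander: loose green softener bottle, diameter 80, height 155 mm. Origin: centre of underside.
- scoop: Bystander: loose clear measuring cup, diameter 60, height 28 mm, standing on the rear half of the filter unit's top. Origin: centre of underside.
- soap_box: Bystander: loose cardboard box 70 x 110 x 45 mm. Origin: centre of underside.
- brush: Bystander: loose hand brush lying on the table at the robot's left. Origin near its middle.
Things that resemble listed ones, but are neither listed nor needed, are in the scene too. Of the things like the pry_tool, leave any that is green; of the rest the larger one is meant.

How it is judged (in metres and radians):
On the way, in this order (a step that is already met when the one before it is completed fails the run):
1. the cover is levered ajar (more than 0.12 rad) with the pry tool bearing on it (value of joint cover above 0.12 rad and contact force between pry_tool and unit above 0.3 N), for 0.04 s.
2. the cover is folded right down (more than 1.35 rad) (value of joint cover above 1.35 rad), for 0.2 s.
At the end, for the whole second after the job is handed in: The cover is folded down beyond 1.35 rad; the pry tool stands at rest in its stand, upright within 0.1 rad, its tip within 8 mm of the slot's middle and its height within 4 mm of fully down; every bystander is within 30 mm of where it was (value of joint cover above 1.35 rad and horizontal distance between pry_tool and stand below 0.008 m and z of pry_tool in the frame of stand between 0.011 and 0.019 m and angle between pry_tool's own z axis and vertical below 0.1 rad and linear speed of pry_tool below 0.02 m/s and distance of each of jar, detergent, softener, scoop, soap_box, brush from where it was at the start of the episode below 0.03 m); the robot touches nothing.
It fails at once if the fingers touch the filter unit or its cover (over 1 N) before the cover is ajar (0.12 rad) (contact force between the fingers and unit above 1 N and value of joint cover below 0.12 rad).
It fails at once if the tool is forced against the unit with more than 40 N (contact force between pry_tool and unit above 40 N).
It fails at once if a bystander is pushed more than 50 mm or knocked over (distance of any of jar, detergent, softener, scoop, soap_box, brush from where it was at the start of the episode above 0.05 m).
It also fails if it takes over 61 s, if anything falls off the work surface, if the arm or the gripper's body presses on something with over 40 N, if the wrist force passes 120 N, or if a joint passes its speed limit or range.

## Working session

There is one attempt and no reset: what is moved stays moved. The work goes in short steps, Python scripts to look and compute and a tool call to move; the robot and the scene stay as the last step left them, time stands still between calls to the robot, and variables do not carry over. Pictures are saved under pics/ and viewed, at most 10 in all, crops included, and the job is handed in when it is done.

Besides the shell and the picture viewer there is one more tool, called by a JSON object that holds its "name" and its "arguments". jog_arm: Moves the arm, as the interface text tells. Its arguments: {"type":"object","properties":{"travel":{"type":"array"},"dr":{"type":"array"},"claw":{"type":"array"},"newtons":{"type":"number"}},"required":["travel","dr","claw"]}

```bash
mkdir -p pics; cat > h.py <<'E'
import numpy as np, cv2
from scipy.spatial.transform import Rotation as R
from plant import r
def camT(c,st):
    T=np.eye(4)
    if 'hand_eye' in c:
        W=np.eye(4); W[:3,:3]=rot(st['eef_rot']).as_matrix(); W[:3,3]=st['tcp_pos']
        return W@np.array(c['hand_eye'])
    a=np.array(c['attitude'],float)
    T[:3,:3]=a if a.shape==(3,3) else R.from_euler('xyz',a,degrees=True).as_matrix()
    T[:3,3]=c['position']; return T
def rot(a):
    return R.from_euler('xyz',a,degrees=True)
def cloud(c,st):
    v,u=np.mgrid[:420,:560]; z=c['range_z']
    p=np.stack([(u-c['cx'])/c['fx']*z,-(v-c['cy'])/c['fy']*z,-z],-1)
    T=camT(c,st); return p@T[:3,:3].T+T[:3,3]
def look(name):
    st=r.get_state(); c=r.capture(name); return st,c,cloud(c,st)
def save(c,n,crop=None,s=1):
    im=c['pixels'][...,::-1]
    if crop: l,t,rr,b=crop; im=im[t:b,l:rr]
    cv2.imwrite('pics/'+n,cv2.resize(im,None,fx=s,fy=s,interpolation=cv2.INTER_CUBIC))
E
python3 - <<'E'
from h import *
np.set_printoptions(precision=4,suppress=True)
print(r.get_state())
ims=[]
for n in('top','side'):
    st,c,P=look(n); print(n,c.get('position'),c.get('attitude'),c['fx'],[k for k in c])
    save(c,n+'0.png',s=1.4)
    for t in('unit','cover','pry_tool','stand','jar','detergent','softener','soap_box','scoop','brush'):
        for d in r.regions_of(t,n)[:4]:
            m=d['pixels']&(c['range_z']>0); q=P[m]
            if len(q): print(t,round(d['conf'],2),np.round(d['extent']),np.median(q,0),np.percentile(q,2,0),np.percentile(q,98,0))
    for t in('seam','cover_edge','pry_tool'):
        print(t,[(np.round(d['at']),round(d['conf'],2)) for d in r.tip_of(t,n)])
E
```

```text
{'time_s': 0.0, 'joints': array([ 84.9196,  20.5914,   0.6328,  -0.0199, -70.1362, -16.5098]), 'qd': array([ 0.0492, -0.0287,  0.0815, -0.0104,  0.0292, -0.0851]), 'joint_torque': array([ -0.0024, -58.2714,  29.306 ,   6.9976,   0.007 ,  -0.0002]), 'tcp_pos': array([0.2482, 0.6272, 0.2256]), 'eef_rot': array([179.9037,  -0.009 , -21.597 ]), 'contact_force': array([ 0.4671,  0.9495, -1.3537]), 'moment': array([ 0.0014,  0.0071, -0.0312]), 'gripper_force': 0.0, 'gripper_width': 0.0876855655157874}
top [0.4609 0.001  1.4778] [  3.1141  -0.1114 -90.8189] 460.97491564997586 ['pixels', 'range_z', 'fx', 'fy', 'cx', 'cy', 'position', 'attitude']
unit 0.89 [246. 128. 332. 199.] [ 0.6366 -0.0297  0.1586] [ 0.5545 -0.1447  0.061 ] [0.735  0.0855 0.1643]
cover 0.71 [264. 192. 309. 201.] [ 0.5607 -0.0224  0.1511] [ 0.5535 -0.0885  0.0571] [0.5694 0.0429 0.1638]
pry_tool 0.63 [397. 236. 405. 246.] [ 0.4219 -0.3708  0.0858] [ 0.4123 -0.3795  0.016 ] [ 0.4332 -0.3655  0.101 ]
stand 0.75 [353. 216. 390. 246.] [ 0.4593 -0.2715  0.0674] [ 0.4172 -0.3224  0.0031] [ 0.4985 -0.233   0.0749]
jar 0.73 [165.
[... 2130 characters left out ...]
.4993  0.1041] [ 0.5706 -0.5213  0.0089] [ 0.6399 -0.4547  0.1589]
soap_box 0.92 [221. 384. 260. 419.] [ 0.331  -0.4638  0.0468] [ 0.291  -0.496   0.0209] [ 0.3709 -0.4245  0.0506]
soap_box 0.33 [245. 103. 272. 151.] [0.6019 0.4707 0.0878] [0.5642 0.4522 0.0023] [0.6802 0.6457 0.163 ]
scoop 0.93 [331. 192. 349. 214.] [ 0.6997 -0.0211  0.1772] [ 0.6717 -0.0601  0.1638] [ 0.7234 -0.0046  0.1914]
brush 0.58 [163. 144. 220. 162.] [0.3796 0.4877 0.0186] [0.2674 0.4717 0.0041] [0.4493 0.5162 0.0256]
seam [(array([286., 211.]), 0.65), (array([319., 249.]), 0.45)]
cover_edge [(array([289., 209.]), 0.79)]
pry_tool [(array([270., 367.]), 0.54), (array([318., 318.]), 0.49), (array([275., 329.]), 0.48)]
```

```bash
python3 - <<'E'
from h import *
np.set_printoptions(precision=4,suppress=True)
a=r.capture('top');b=r.capture('side')
A=cv2.resize(a['pixels'][120:270,230:460],None,fx=3.4,fy=3.4,interpolation=cv2.INTER_CUBIC)
cv2.imwrite('pics/topc.png',A[...,::-1])
B=cv2.resize(b['pixels'][170:380,230:400],None,fx=2.8,fy=2.8,interpolation=cv2.INTER_CUBIC)
cv2.imwrite('pics/sidec.png',B[...,::-1])
# unit, stand yaw from side/top clouds
for n,c in(('top',a),('side',b)):
    P=cloud(c,None)
    for nm,lo,hi in(('unit',[.5,-.2,.152],[.78,.12,.168]),('stand',[.38,-.36,.062],[.54,-.18,.078])):
        m=((P>lo)&(P<hi)).all(-1); q=P[m][:,:2].astype(np.float32)
        (cx,cy),s,an=cv2.minAreaRect(q); print(n,nm,cx,cy,s,an,m.sum(),np.median(P[m][:,2]))
    m=((P>[.38,-.36,.085])&(P<[.54,-.18,.2])).all(-1);q=P[m]
    print('handle',q.mean(0),q.min(0),q.max(0),len(q))
E
```

```text
top unit 0.6492750644683838 -0.030301883816719055 (0.24025407433509827, 0.18107712268829346) 84.77554321289062 4984 0.15899653569813643
top stand 0.4576646387577057 -0.2811303734779358 (0.07020840048789978, 0.08111047744750977) 25.043094635009766 521 0.06853918407677262
handle [ 0.4575 -0.2781  0.1308] [ 0.447  -0.294   0.0857] [ 0.4679 -0.2665  0.1488] 82
side unit 0.6495578289031982 -0.03153224289417267 (0.24703241884708405, 0.18232186138629913) 84.65120697021484 4020 0.16219186929285095
side stand 0.4569186866283417 -0.2821226716041565 (0.07255509495735168, 0.08384551852941513) 25.890993118286133 723 0.07185185195994492
handle [ 0.4559 -0.2878  0.1236] [ 0.4455 -0.2982  0.0852] [ 0.4683 -0.2686  0.151 ] 229
```

View pics/topc.png

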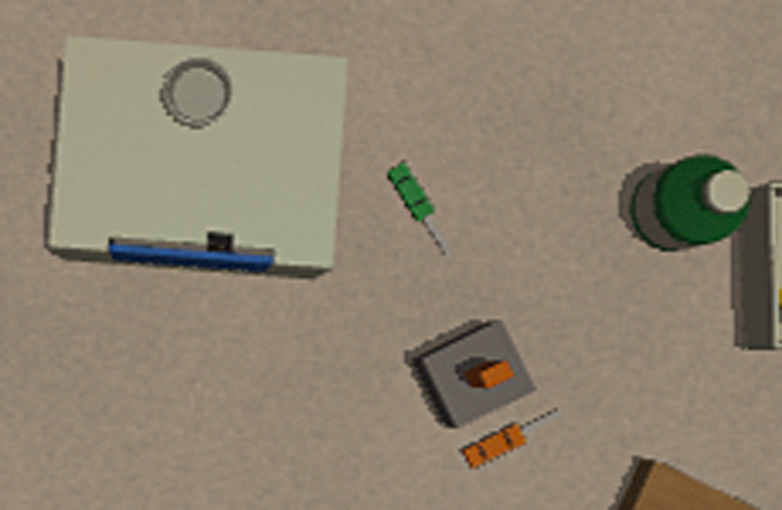

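View pics/sidec.png

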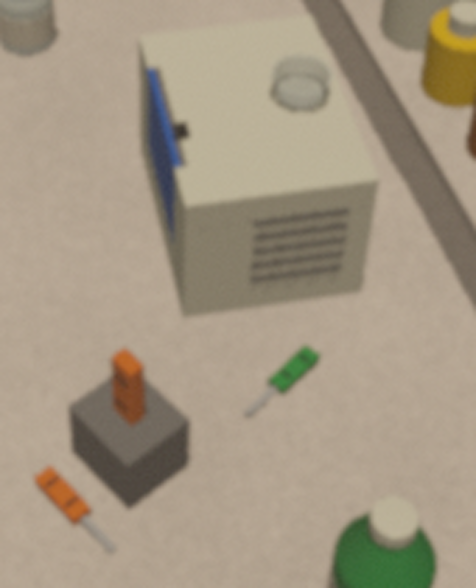

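The candidates in the top crop are the green one lying at (410,195), the small orange one lying at (495,445), and the orange one standing in the grey stand at (490,373). The green one is excluded. The standing one is in the stand and larger (top at 0.15 m), so it is the one meant, and the enlarged crops confirm it. The notch mark shows at (220,241).

```bash
cat >> h.py <<'E'
def rel(pos,rpy,frm=None):
    """shift & turn shares to reach pose from current (or given (pos,rpy)) pose"""
    s=r.get_state(); p,e=frm if frm else (s['tcp_pos'],s['eef_rot'])
    A=rot(e); return np.round(A.inv().apply(np.array(pos)-p)/.5,4), np.round((A.inv()*rot(rpy)).as_rotvec(degrees=True)/360,4)
E
python3 - <<'E'
from h import *
a=r.capture('top');T=camT(a,None)
def atz(u,v,z):
    d=T[:3,:3]@np.array([(u-a['cx'])/a['fx'],-(v-a['cy'])/a['fy'],-1]); return T[:3,3]+d*(z-T[2,3])/d[2]
U=R.from_euler('z',-5.2,degrees=True); c=np.array([.649,-.031,0])
print('notch unit',U.inv().apply(atz(294.7,190.9,.16)-c))
print('seam pt',c+U.apply([-.081,0,.16]))
print(rel([.45,.2,.33],[180,0,-45])); print(rel([.457,-.281,.26],[180,0,-65],([.45,.2,.33],[180,0,-45])))
E
```

```text
notch unit [-0.0758876  -0.02349306  0.16      ]
seam pt [ 0.56833336 -0.02365876  0.16      ]
(array([ 0.6896,  0.6468, -0.2069]), array([ 0.   , -0.   ,  0.065]))
(array([0.6901, 0.6703, 0.14  ]), array([-0.    , -0.    ,  0.0556]))
```

{"name": "jog_arm", "arguments": {"travel": [[0.69, 0.647, -0.207], [0.69, 0.647, -0.207], [0.69, 0.647, -0.207], [0.69, 0.647, -0.207], [0.69, 0.647, -0.207], [0.69, 0.647, -0.207], [0.69, 0.647, -0.207], [0.69, 0.647, -0.207], [0.69, 0.647, -0.207], [0.69, 0.647, -0.207]], "dr": [[0, 0, 0.065], [0, 0, 0.065], [0, 0, 0.065], [0, 0, 0.065], [0, 0, 0.065], [0, 0, 0.065], [0, 0, 0.065], [0, 0, 0.065], [0, 0, 0.065], [0, 0, 0.065]], "claw": [1, 1, 1, 1, 1, 1, 1, 1, 1, 1]}}

```text
time_s: 2.8
tcp_pos: [0.4501, 0.1998, 0.33]
eef_rot: [-180.0, 0.0, -45.0]
contact_force: [-0.3, 0.4, -0.2]
gripper_width: 0.0877
gripper_force: 0.0
```

{"name": "jog_arm", "arguments": {"travel": [[0.69, 0.67, 0.14], [0.69, 0.67, 0.14], [0.69, 0.67, 0.14], [0.69, 0.67, 0.14], [0.69, 0.67, 0.14], [0.69, 0.67, 0.14], [0.69, 0.67, 0.14], [0.69, 0.67, 0.14], [0.69, 0.67, 0.14], [0.69, 0.67, 0.14]], "dr": [[0, 0, 0.0556], [0, 0, 0.0556], [0, 0, 0.0556], [0, 0, 0.0556], [0, 0, 0.0556], [0, 0, 0.0556], [0, 0, 0.0556], [0, 0, 0.0556], [0, 0, 0.0556], [0, 0, 0.0556]], "claw": [0.6, 0.6, 0.6, 0.6, 0.6, 0.6, 0.6, 0.6, 0.6, 0.6]}}

```text
time_s: 4.05
tcp_pos: [0.4576, -0.2801, 0.2595]
eef_rot: [180.0, 0.0, -65.0]
contact_force: [0.7, -0.1, 0.3]
gripper_width: 0.0524
gripper_force: 0.0
```

```bash
python3 - <<'E'
from h import *
np.set_printoptions(precision=4,suppress=True)
st,c,P=look('wrist'); save(c,'w1.png',s=1.2)
print(c['hand_eye'],c['fx'])
m=((P>[.40,-.34,.135])&(P<[.52,-.22,.155])).all(-1);q=P[m].astype(np.float32)
print('handle top',cv2.minAreaRect(q[:,:2]),len(q),np.median(q[:,2]))
m=((P>[.38,-.36,.062])&(P<[.54,-.18,.078])).all(-1);q=P[m].astype(np.float32)
print('stand top',cv2.minAreaRect(q[:,:2]),len(q),np.median(q[:,2]),q.min(0),q.max(0))
E
```

```text
[[-0.0012  0.9648  0.263   0.071 ]
 [ 1.      0.0011  0.0003  0.0003]
 [ 0.      0.263  -0.9648 -0.1578]
 [ 0.      0.      0.      1.    ]] 356.7653221137853Traceback (most recent call last):
  File "<stdin>", line 6, in <module>
cv2.error: OpenCV(4.12.0) /io/opencv/modules/imgproc/src/convhull.cpp:143: error: (-215:Assertion failed) total >= 0 && (depth == CV_32F || depth == CV_32S) in function 'convexHull'
```

View pics/w1.png

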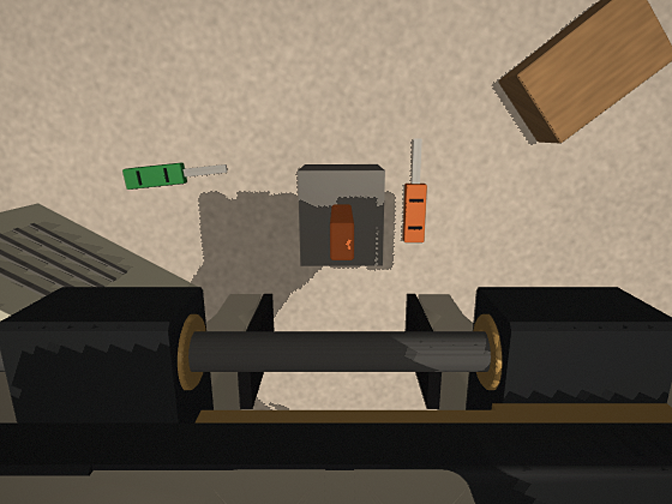

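```bash
python3 - <<'E'
from h import *
np.set_printoptions(precision=4,suppress=True)
st,c,P=look('wrist')
for v in(180,190,200,210): print(v,c['range_z'][v,285],P[v,285],c['cx'],c['cy'])
for u in(255,315): print(P[160,u],P[215,u])
for d in r.regions_of('stand','wrist')+r.regions_of('pry_tool','wrist'): print(d['conf'],d['extent'])
hs=cv2.cvtColor(c['pixels'],cv2.COLOR_RGB2HSV)
m=(hs[...,0]<16)&(hs[...,1]>150)&(hs[...,2]>60); m[:,:270]=0;m[:,310:]=0;m[240:]=0
ys,xs=np.nonzero(m);print(xs.min(),xs.max(),ys.min(),ys.max())
q=P[m];q=q[c['range_z'][m]>0]; z=q[:,2];print(np.percentile(z,[5,50,95]))
t=q[z>z.max()-.006];print(len(t),t.mean(0),cv2.minAreaRect(t[:,:2].astype(np.float32)))
E
```

```text
180 0.2975217 [ 0.462  -0.2941  0.1246] 282.60085824562015 207.4615007477237
190 0.27911568 [ 0.4604 -0.2904  0.1448] 282.60085824562015 207.4615007477237
200 0.28136206 [ 0.4569 -0.2831  0.1447] 282.60085824562015 207.4615007477237
210 0.28421816 [ 0.4534 -0.2755  0.144 ] 282.60085824562015 207.4615007477237
[ 0.4921 -0.2902  0.0689] [ 0.4695 -0.2391  0.0694]
[ 0.4391 -0.3151  0.0703] [ 0.4139 -0.2647  0.0685]
0.82 [249.2, 137.5, 319.1, 220.8]
0.73 [102.5, 136.3, 189.3, 157.2]
0.55 [337.1, 116.0, 359.4, 201.5]
275 295 170 215
[0.0864 0.1439 0.1454]
623 [ 0.4568 -0.2834  0.1443] ((0.4565754234790802, -0.28301432728767395), (0.015679199248552322, 0.025388050824403763), 26.55983543395996)
```

{"name": "jog_arm", "arguments": {"travel": [[0.0044, 0.0043, 0.06], [0.0044, 0.0043, 0.15], [0.0044, 0.0043, 0.25], [0.0044, 0.0043, 0.33], [0.0044, 0.0043, 0.369], [0.0044, 0.0043, 0.369], [0.0044, 0.0043, 0.369], [0.0044, 0.0043, 0.369], [0.0044, 0.0043, 0.369], [0.0044, 0.0043, 0.369]], "dr": [[0, 0, -0.003], [0, 0, -0.003], [0, 0, -0.003], [0, 0, -0.003], [0, 0, -0.003], [0, 0, -0.003], [0, 0, -0.003], [0, 0, -0.003], [0, 0, -0.003], [0, 0, -0.003]], "claw": [0.6, 0.6, 0.6, 0.6, 0.6, 0.6, 0.0, 0, 0, 0], "newtons": 55}}

```text
time_s: 5.5
tcp_pos: [0.4564, -0.2839, 0.076]
eef_rot: [-180.0, -0.0, -63.9]
contact_force: [-0.6, 0.0, -0.5]
gripper_width: 0.0185
gripper_force: 0.0
```

{"name": "jog_arm", "arguments": {"travel": [[0, 0, 0], [0, 0, 0], [0, 0, -0.03], [0, 0, -0.1], [0, 0, -0.17], [0, 0, -0.25], [0, 0, -0.35], [0, 0, -0.44], [0, 0, -0.44], [0, 0, -0.44]], "dr": [[0, 0, 0], [0, 0, 0], [0, 0, 0], [0, 0, 0], [0, 0, 0], [0, 0, 0], [0, 0, 0], [0, 0, 0], [0, 0, 0], [0, 0, 0]], "claw": [0, 0, 0, 0, 0, 0, 0, 0, 0, 0], "newtons": 55}}

```text
time_s: 6.75
tcp_pos: [0.4558, -0.2836, 0.2956]
eef_rot: [-180.0, 0.0, -63.9]
contact_force: [0.2, 0.4, -0.9]
gripper_width: 0.0158
gripper_force: 55.0
```

```bash
python3 - <<'E'
from h import *
U=R.from_euler('z',-5.2,degrees=True); c=np.array([.649,-.031,0])
n=c+U.apply([-.081,-.0235,0]); print(n, r.get_state()['gripper_force'],r.get_state()['tcp_pos'],r.get_state()['eef_rot'])
# hover 60mm toward robot & up so wrist camera sees
print(rel([n[0],n[1],.285],[180,0,-95.2]))
E
```

```text
[ 0.5662035  -0.04706204  0.        ] 54.99983847141266 [ 0.4558038  -0.28357684  0.29555508] [-1.79982951e+02  2.65716212e-02 -6.39351639e+01]
(array([-0.3279, -0.4062,  0.0214]), array([-0.    ,  0.0001,  0.0868]))
```

{"name": "jog_arm", "arguments": {"travel": [[-0.328, -0.406, 0.02], [-0.328, -0.406, 0.02], [-0.328, -0.406, 0.02], [-0.328, -0.406, 0.02], [-0.328, -0.406, 0.02], [-0.328, -0.406, 0.02], [-0.328, -0.406, 0.02], [-0.328, -0.406, 0.02], [-0.328, -0.406, 0.02], [-0.328, -0.406, 0.02]], "dr": [[0, 0, 0.087], [0, 0, 0.087], [0, 0, 0.087], [0, 0, 0.087], [0, 0, 0.087], [0, 0, 0.087], [0, 0, 0.087], [0, 0, 0.087], [0, 0, 0.087], [0, 0, 0.087]], "claw": [0, 0, 0, 0, 0, 0, 0, 0, 0, 0]}}

```text
time_s: 8.0
tcp_pos: [0.5664, -0.0479, 0.2857]
eef_rot: [-180.0, 0.0, -95.3]
contact_force: [0.8, -0.5, -2.1]
gripper_width: 0.0156
gripper_force: 55.0
```

```bash
python3 - <<'E'
from h import *
np.set_printoptions(precision=4,suppress=True)
st,c,P=look('wrist'); print(st['tcp_pos'],st['eef_rot']); save(c,'w2.png',(130,60,430,285),2.6)
np.savez('w2.npz',P=P,rgb=c['pixels'],z=c['range_z'])
for t in('seam','cover_edge','pry_tool'): print(t,[(d['at'],P[int(d['at'][1]),int(d['at'][0])],round(d['conf'],2)) for d in r.tip_of(t,'wrist')])
E
```

```text
[ 0.5664 -0.0479  0.2857] [-179.983     0.0069  -95.2931]
seam [([284.5, 226.8], array([ 0.5652, -0.0517,  0.2395]), 0.89)]
cover_edge [([288.1, 224.5], array([ 0.5639, -0.0268,  0.1594]), 0.63)]
pry_tool [([281.0, 224.6], array([ 0.567 , -0.0519,  0.2359]), 0.95)]
```

View pics/w2.png

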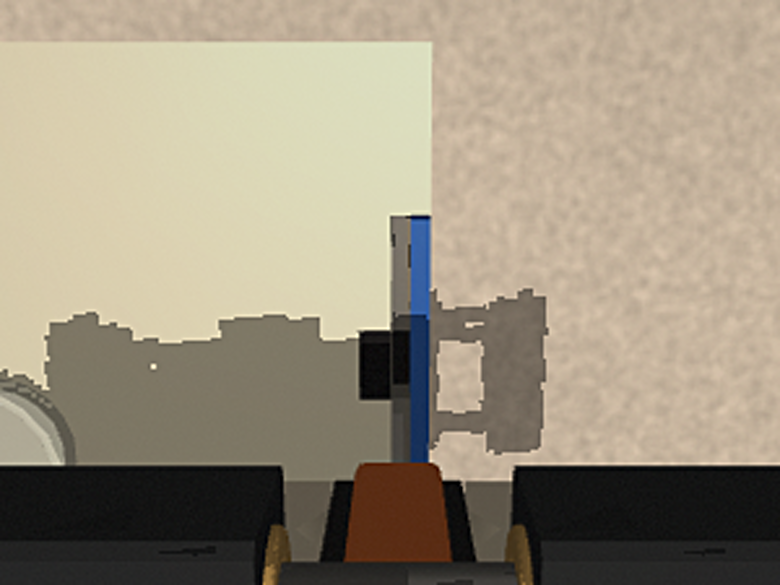

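```bash
python3 - <<'E'
from h import *
np.set_printoptions(precision=4,suppress=True)
st=r.get_state(); c=r.capture('wrist'); T=camT(c,st)
W=np.eye(4);W[:3,:3]=rot(st['eef_rot']).as_matrix();W[:3,3]=st['tcp_pos']
def atz(x,y,z=.16):
    u,v=130+x/2.6-.5,60+y/2.6-.5
    d=T[:3,:3]@np.array([(u-c['cx'])/c['fx'],-(v-c['cy'])/c['fy'],-1]); return T[:3,3]+d*(z-T[2,3])/d[2]
tl=lambda p:W[:3,:3].T@(p-W[:3,3])
for n,x,y in(('mark TL',359,332),('mark BL',359,398),('pocket TR',410,332),('pocket BR',410,392),('pocket TL',391,332),('pocket BL',391,398),('coverTL',411,215),('coverTR',431,215),('stripTL',391,215),('cover BR',429,450),('unit TR',432,42)):
    p=atz(x,y); print(n,p,'tool',tl(p))
h=np.linalg.inv(np.array(c['hand_eye']))
for p in([.013,.008,.006],[.013,-.008,.006],[0,0,.061]):
    q=h@np.r_[p,1]; print('proj',p,((c['cx']+c['fx']*q[0]/-q[2]-130+.5)*2.6,(c['cy']-c['fy']*q[1]/-q[2]-60+.5)*2.6))
E
```

```text
mark TL [ 0.5776 -0.0594  0.16  ] tool [ 0.0109 -0.0122  0.1256]
mark BL [ 0.5799 -0.0381  0.16  ] tool [-0.0105 -0.0124  0.1256]
pocket TR [ 0.5618 -0.0579  0.16  ] tool [0.0109 0.0037 0.1256]
pocket BR [ 0.5635 -0.0386  0.16  ] tool [-0.0086  0.0038  0.1256]
pocket TL [ 0.5677 -0.0585  0.16  ] tool [ 0.0109 -0.0022  0.1256]
pocket BL [ 0.5697 -0.0371  0.16  ] tool [-0.0106 -0.0023  0.1256]
coverTL [ 0.5583 -0.0938  0.16  ] tool [0.0469 0.004  0.1256]
coverTR [ 0.5523 -0.0932  0.16  ] tool [0.0469 0.01   0.1256]
stripTL [ 0.5643 -0.0943  0.16  ] tool [ 0.0469 -0.0021  0.1256]
cover BR [ 0.5592 -0.0186  0.16  ] tool [-0.028   0.01    0.1256]
unit TR [ 0.5479 -0.1421  0.16  ] tool [0.096  0.0099 0.1256]
proj [0.013, 0.008, 0.006] (np.float64(440.5222675725989), np.float64(454.1751682299476))
proj [0.013, -0.008, 0.006] (np.float64(354.8739339151237), np.float64(454.25839004807176))
proj [0, 0, 0.061] (np.float64(397.95061877800293), np.float64(429.3335683293046))
```

{"name": "jog_arm", "arguments": {"travel": [[0, 0.001, 0.03], [0, 0.001, 0.07], [0, 0.001, 0.1], [0, 0.001, 0.115], [0, 0.001, 0.123], [0, 0.001, 0.13], [0, 0.001, 0.136], [0, 0.001, 0.14], [0, 0.001, 0.14], [0, 0.001, 0.14]], "dr": [[0, 0, 0], [0, 0, 0], [0, 0, 0], [0, 0, 0], [0, 0, 0], [0, 0, 0], [0, 0, 0], [0, 0, 0], [0, 0, 0], [0, 0, 0]], "claw": [0, 0, 0, 0, 0, 0, 0, 0, 0, 0]}}

```text
time_s: 9.5
tcp_pos: [0.5662, -0.0473, 0.2157]
eef_rot: [-180.0, 0.0, -95.2]
contact_force: [0.4, 0.4, -1.6]
gripper_width: 0.0155
gripper_force: 55.0
```

{"name": "jog_arm", "arguments": {"travel": [[0, 0, 0.003], [0, 0, 0.006], [0, 0, 0.009], [0, 0, 0.012], [0, 0, 0.014], [0, 0, 0.016], [0, 0, 0.017], [0, 0, 0.018], [0, 0, 0.018], [0, 0, 0.018]], "dr": [[0, 0, 0], [0, 0, 0], [0, 0, 0], [0, 0, 0], [0, 0, 0], [0, 0, 0], [0, 0, 0], [0, 0, 0], [0, 0, 0], [0, 0, 0]], "claw": [0, 0, 0, 0, 0, 0, 0, 0, 0, 0]}}

```text
time_s: 10.75
tcp_pos: [0.5661, -0.0473, 0.2066]
eef_rot: [-180.0, -0.0, -95.2]
contact_force: [-0.6, -0.2, -1.1]
gripper_width: 0.0156
gripper_force: 55.0
```

{"name": "jog_arm", "arguments": {"travel": [[0, 0.004, 0], [0, 0.008, 0], [0, 0.012, 0], [0, 0.016, 0], [0, 0.02, 0], [0, 0.024, 0], [0, 0.028, 0], [0, 0.032, 0], [0, 0.036, 0], [0, 0.04, 0]], "dr": [[0, 0, 0], [0, 0, 0], [0, 0, 0], [0, 0, 0], [0, 0, 0], [0, 0, 0], [0, 0, 0], [0, 0, 0], [0, 0, 0], [0, 0, 0]], "claw": [0, 0, 0, 0, 0, 0, 0, 0, 0, 0], "newtons": 60}}

```text
time_s: 12.0
tcp_pos: [0.5454, -0.0456, 0.2063]
eef_rot: [179.9, -0.0, -95.3]
contact_force: [1.2, -0.2, -1.2]
gripper_width: 0.0155
gripper_force: 60.0
```

```bash
python3 - <<'E'
from h import *
st,c,P=look('side'); save(c,'s3.png',(230,150,400,300),4)
E
```

```text
(no output)
```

View pics/s3.png

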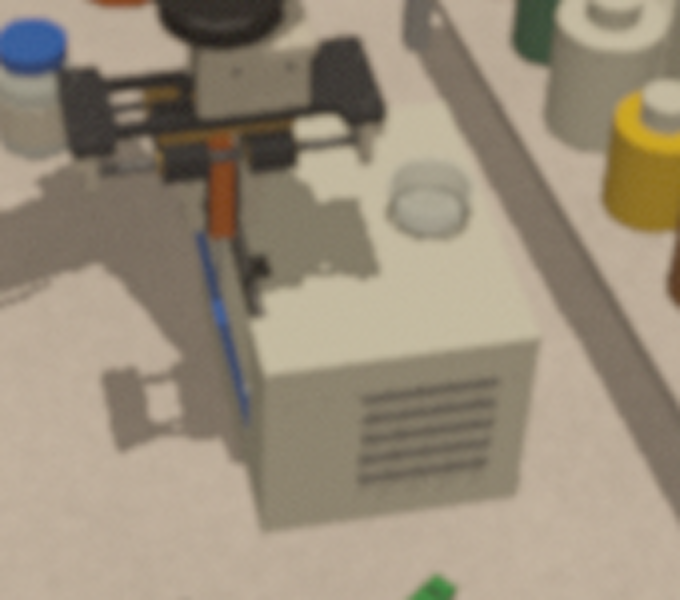

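The picture shows the cover ajar, its top edge leaning out at (205,235) with the blade behind it. I'll keep sweeping the blade along the cover's arc.

{"name": "jog_arm", "arguments": {"travel": [[0, 0.006, 0.009], [0, 0.01, 0.018], [0, 0.0124, 0.0264], [0, 0.028, 0.032], [0, 0.0442, 0.0386], [0, 0.059, 0.047], [0, 0.0728, 0.0568], [0, 0.086, 0.068], [0, 0.0974, 0.0802], [0, 0.0974, 0.0802]], "dr": [[0, 0, 0], [0, 0, 0], [0, 0, 0], [0, 0, 0], [0, 0, 0], [0, 0, 0], [0, 0, 0], [0, 0, 0], [0, 0, 0], [0, 0, 0]], "claw": [0, 0, 0, 0, 0, 0, 0, 0, 0, 0]}}

```text
time_s: 13.3
tcp_pos: [0.4967, -0.0411, 0.1658]
eef_rot: [179.9, -0.0, -95.2]
contact_force: [0.3, -0.7, -1.4]
gripper_width: 0.0158
gripper_force: 60.0
```

{"name": "jog_arm", "arguments": {"travel": [[0, 0.01, 0.013], [0, 0.0192, 0.028], [0, 0.026, 0.043], [0, 0.0328, 0.059], [0, 0.036, 0.07], [0, 0.0384, 0.08], [0, 0.0384, 0.086], [0, 0.0384, 0.09], [0, 0.0384, 0.09], [0, 0.0384, 0.09]], "dr": [[0, 0, 0], [0, 0, 0], [0, 0, 0], [0, 0, 0], [0, 0, 0], [0, 0, 0], [0, 0, 0], [0, 0, 0], [0, 0, 0], [0, 0, 0]], "claw": [0, 0, 0, 0, 0, 0, 0, 0, 0, 0]}}

```text
time_s: 14.55
tcp_pos: [0.4786, -0.0392, 0.1215]
eef_rot: [-180.0, 0.0, -95.2]
contact_force: [0.6, 1.0, -0.1]
gripper_width: 0.0153
gripper_force: 60.0
```

```bash
python3 - <<'E'
from h import *
st,c,P=look('side'); save(c,'s4.png',(230,150,400,300),4)
print(st)
E
```

```text
{'time_s': 14.55, 'joints': array([ 1.88551369e+01,  7.89622645e+00, -3.16406964e+01,  1.41960355e-03,
       -5.04544013e+01, -2.41035257e+01]), 'qd': array([ 0.11109732, -0.1518265 , -0.03220356, -0.06310435,  0.08635697,
       -0.01837261]), 'joint_torque': array([-2.70821321e-03, -3.56876278e+01,  2.43399292e+01,  5.87547451e+00,
        2.96496553e-03,  7.53197867e-06]), 'tcp_pos': array([ 0.47860631, -0.03923849,  0.12154228]), 'eef_rot': array([-1.79991633e+02,  2.54376063e-03, -9.52474849e+01]), 'contact_force': array([ 0.64461595,  1.01870564, -0.13441676]), 'moment': array([ 0.08183801, -0.04210788,  0.03282152]), 'gripper_force': 59.999903440475464, 'gripper_width': 0.015341444560563187}
```

View pics/s4.png

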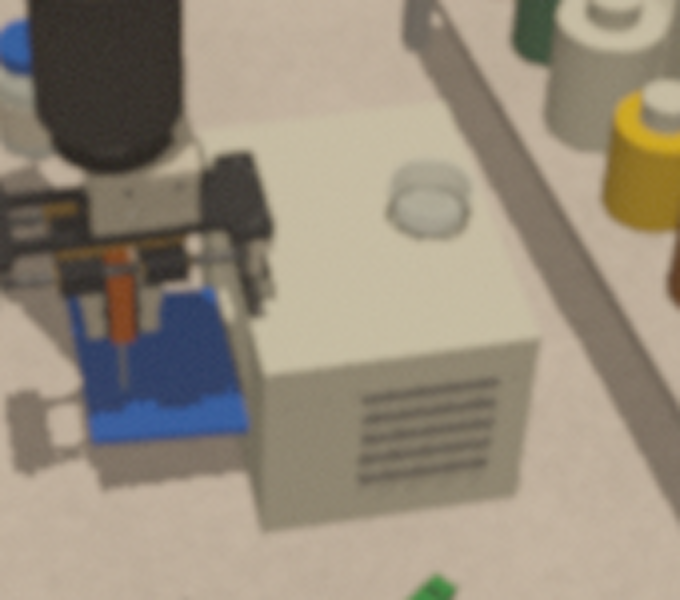

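```bash
python3 - <<'E'
from h import *
np.set_printoptions(precision=4,suppress=True)
st,c,P=look('side')
U=R.from_euler('z',-5.2,degrees=True); o=np.array([.649,-.031,0])
Q=U.inv().apply((P-o).reshape(-1,3)); hs=cv2.cvtColor(c['pixels'],cv2.COLOR_RGB2HSV).reshape(-1,3)
m=(hs[:,0]>100)&(hs[:,0]<125)&(hs[:,1]>120)&(Q[:,0]<-.1)&(Q[:,0]>-.25)&(abs(Q[:,1])<.08)&(Q[:,2]<.12)
k=np.polyfit(Q[m,0],Q[m,2],1); print(m.sum(),k,'theta',np.pi/2-np.arctan(-k[0]) if 0 else np.pi/2+np.arctan(k[0]), np.median(Q[m],0))
print(rel([.4561,-.2837,.30],[180,0,-63.9]))
E
```

```text
834 [-0.0852  0.0478] theta 1.485822982951829 [-0.1372 -0.0238  0.0596]
(array([ 0.491 ,  0.    , -0.3569]), array([-0.    ,  0.    , -0.0871]))
```

{"name": "jog_arm", "arguments": {"travel": [[0, 0, -0.04], [0, 0, -0.12], [0, 0, -0.22], [0, 0, -0.32], [0, 0, -0.357], [0, 0, -0.357], [0, 0, -0.357], [0, 0, -0.357], [0, 0, -0.357], [0, 0, -0.357]], "dr": [[0, 0, 0], [0, 0, 0], [0, 0, 0], [0, 0, 0], [0, 0, 0], [0, 0, 0], [0, 0, 0], [0, 0, 0], [0, 0, 0], [0, 0, 0]], "claw": [0, 0, 0, 0, 0, 0, 0, 0, 0, 0]}}

```text
time_s: 15.9
tcp_pos: [0.4784, -0.0392, 0.2995]
eef_rot: [180.0, -0.0, -95.2]
contact_force: [-0.5, -0.5, -0.7]
gripper_width: 0.0159
gripper_force: 60.0
```

Cover angle is about 1.49 rad. Now I'll carry the tool back over the stand.

{"name": "jog_arm", "arguments": {"travel": [[0.491, 0, 0], [0.491, 0, 0], [0.491, 0, 0], [0.491, 0, 0], [0.491, 0, 0], [0.491, 0, 0], [0.491, 0, 0], [0.491, 0, 0], [0.491, 0, 0], [0.491, 0, 0]], "dr": [[0, 0, -0.087], [0, 0, -0.087], [0, 0, -0.087], [0, 0, -0.087], [0, 0, -0.087], [0, 0, -0.087], [0, 0, -0.087], [0, 0, -0.087], [0, 0, -0.087], [0, 0, -0.087]], "claw": [0, 0, 0, 0, 0, 0, 0, 0, 0, 0]}}

```text
time_s: 17.15
tcp_pos: [0.4563, -0.2832, 0.3001]
eef_rot: [-180.0, -0.0, -63.9]
contact_force: [-0.2, 0.9, -0.3]
gripper_width: 0.0157
gripper_force: 60.0
```

```bash
python3 - <<'E'
from h import *
np.set_printoptions(precision=4,suppress=True)
print(rel([.4561,-.2837,.145],[180,0,-63.9]))
st,c,P=look('wrist'); 
hs=cv2.cvtColor(c['pixels'],cv2.COLOR_RGB2HSV)
m=((P>[.36,-.38,.060])&(P<[.56,-.16,.080])).all(-1)&(hs[...,1]<60)
q=np.ascontiguousarray(P[m][:,:2]).astype(np.float32); print('stand',cv2.minAreaRect(q),len(q))
save(c,'w5.png',(180,70,400,235),3.5)
s,b,_=look('side'); save(b,'s5.png',(230,230,330,360),4.6)
E
```

```text
(array([0.0007, 0.0008, 0.3103]), array([-0.    , -0.    ,  0.0001]))
stand ((0.4564315676689148, -0.2825607657432556), (0.07012401521205902, 0.08047297596931458), 25.457368850708008) 4489
```

View pics/w5.png

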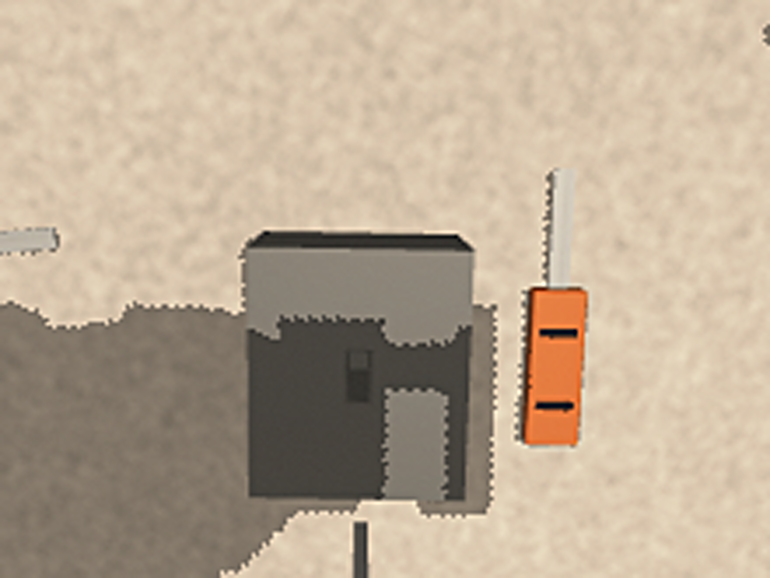

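View pics/s5.png

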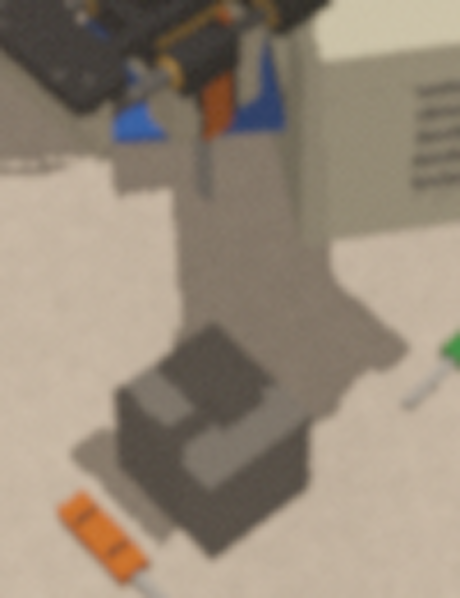

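```bash
python3 - <<'E'
from h import *
np.set_printoptions(precision=4,suppress=True)
st=r.get_state(); c=r.capture('wrist'); T=camT(c,st); h=np.linalg.inv(np.array(c['hand_eye']))
W=rot(st['eef_rot']).as_matrix()
def atz(x,y,z):
    u,v=180+x/3.5-.5,70+y/3.5-.5
    d=T[:3,:3]@np.array([(u-c['cx'])/c['fx'],-(v-c['cy'])/c['fy'],-1]); return T[:3,3]+d*(z-T[2,3])/d[2]
tl=lambda p:W.T@(p-st['tcp_pos'])
p=atz(358.5,376,.07);print('slot',p,tl(p)); p=atz(360.5,522,st['tcp_pos'][2]-.061);print('tip front',p,tl(p)); print(tl(np.array([.4564,-.2826,.07])))
E
```

```text
slot [ 0.4568 -0.2833  0.07  ] [ 0.0001 -0.0005  0.2301]
tip front [ 0.4578 -0.287   0.2391] [0.0039 0.0001 0.061 ]
[-0.0007 -0.0005  0.2301]
```

{"name": "jog_arm", "arguments": {"travel": [[0.001, -0.001, 0.06], [0.001, -0.001, 0.16], [0.001, -0.001, 0.25], [0.001, -0.001, 0.31], [0.001, -0.001, 0.33], [0.001, -0.001, 0.342], [0.001, -0.001, 0.355], [0.001, -0.001, 0.37], [0.001, -0.001, 0.38], [0.001, -0.001, 0.38]], "dr": [[0, 0, 0], [0, 0, 0], [0, 0, 0], [0, 0, 0], [0, 0, 0], [0, 0, 0], [0, 0, 0], [0, 0, 0], [0, 0, 0], [0, 0, 0]], "claw": [0, 0, 0, 0, 0, 0, 0, 0, 0, 0]}}

```text
time_s: 18.55
tcp_pos: [0.4566, -0.2839, 0.1097]
eef_rot: [180.0, 0.0, -63.9]
contact_force: [0.4, -0.2, -0.8]
gripper_width: 0.0154
gripper_force: 60.0
```

{"name": "jog_arm", "arguments": {"travel": [[0, 0, 0.012], [0, 0, 0.024], [0, 0, 0.036], [0, 0, 0.046], [0, 0, 0.054], [0, 0, 0.06], [0, 0, 0.064], [0, 0, 0.066], [0, 0, 0.067], [0, 0, 0.067]], "dr": [[0, 0, 0], [0, 0, 0], [0, 0, 0], [0, 0, 0], [0, 0, 0], [0, 0, 0], [0, 0, 0], [0, 0, 0], [0, 0, 0], [0, 0, 0]], "claw": [0, 0, 0, 0, 0, 0, 0, 0, 0, 0]}}

```text
time_s: 19.8
tcp_pos: [0.4568, -0.284, 0.0765]
eef_rot: [-180.0, -0.0, -63.9]
contact_force: [0.3, -0.1, -1.7]
gripper_width: 0.0156
gripper_force: 60.0
```

Seated with no contact force. Next I'll open with low grip to let it drop the last bit, then rise.

{"name": "jog_arm", "arguments": {"travel": [[0, 0, 0], [0, 0, 0], [0, 0, 0], [0, 0, 0], [0, 0, 0], [0, 0, -0.03], [0, 0, -0.1], [0, 0, -0.2], [0, 0, -0.3], [0, 0, -0.36]], "dr": [[0, 0, 0], [0, 0, 0], [0, 0, 0], [0, 0, 0], [0, 0, 0], [0, 0, 0], [0, 0, 0], [0, 0, 0], [0, 0, 0], [0, 0, 0]], "claw": [0.3, 0.5, 0.6, 0.6, 0.6, 0.6, 0.6, 0.6, 0.6, 0.6]}}

```text
time_s: 21.05
tcp_pos: [0.4573, -0.2843, 0.2607]
eef_rot: [-179.8, -0.2, -63.9]
contact_force: [1.1, -0.1, -0.7]
gripper_width: 0.0525
gripper_force: 0.0
```

```bash
python3 - <<'E'
from h import *
np.set_printoptions(precision=4,suppress=True)
st,c,P=look('wrist'); print(st['tcp_pos'],st['gripper_width'])
hs=cv2.cvtColor(c['pixels'],cv2.COLOR_RGB2HSV)
m=((P>[.42,-.32,.13])&(P<[.50,-.24,.16])).all(-1)
q=P[m]; print('top',len(q),np.median(q[:,2])); print(cv2.minAreaRect(np.ascontiguousarray(q[:,:2],dtype=np.float32)))
n={}
for k in('top','side'):
    s,b,Q=look(k)
    for t in('jar','detergent','softener','soap_box','scoop','brush'):
        d=r.regions_of(t,k)
        if d: n[k,t]=np.median(Q[d[0]['pixels']],0)
    if k=='side':save(b,'s6.png',(200,130,400,340),2.8)
for k in n: print(k,n[k])
E
```

```text
[ 0.4573 -0.2843  0.2607] 0.052489550349672245
top 680 0.14427323526380714
((0.456290066242218, -0.28331950306892395), (0.015475966036319733, 0.02574354037642479), 26.132272720336914)
('top', 'jar') [0.4885 0.3033 0.0965]
('top', 'detergent') [0.6013 0.4806 0.1121]
('top', 'softener') [ 0.6054 -0.4626  0.1049]
('top', 'soap_box') [ 0.3205 -0.4782  0.0426]
('top', 'scoop') [ 0.701  -0.0325  0.1656]
('top', 'brush') [0.379  0.4937 0.0173]
('side', 'jar') [0.4833 0.2863 0.0748]
('side', 'detergent') [ 0.5965 -0.5     0.105 ]
('side', 'softener') [ 0.5966 -0.5002  0.1048]
('side', 'soap_box') [ 0.3307 -0.4637  0.0469]
('side', 'scoop') [ 0.6977 -0.0219  0.1769]
('side', 'brush') [0.3789 0.4867 0.0182]
```

View pics/s6.png

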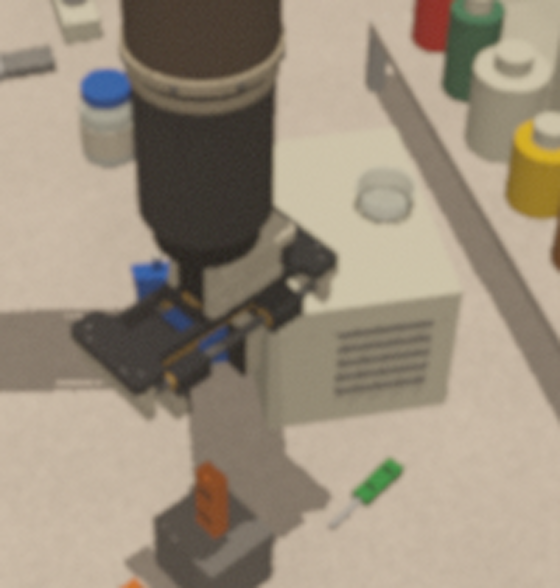

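The tool stands upright in its stand (handle at (210,500)) with its top at 0.144 m, the same as at the start. The bystanders haven't moved and the cover is down, so I'll hand the job in.

```bash
python3 -c "
from plant import r
print(r.close_job())"
```

```text
the job is handed in; nothing more can be done
None
```

The job is handed in: the cover was levered open with the pry tool and folded down to about 1.49 rad, the tool is back upright and fully down in its stand, and no bystander moved, but the hand-in call returned no verdict.

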